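Tip out the steel catch discs and put them away in the drawer

ROBOT

A 6-joint arm with a two-finger parallel gripper is mounted at the origin on the work surface. World frame = base frame: x ahead of the robot, y to its left, z up, the work surface at z = 0. Lengths are in mm, angles in rad, forces in N, time in s.
With the tool pointing down it reaches from about 400 to 925 mm from the base axis. Payload 12.5 kg.
Tool frame: the origin (TCP) lies midway between the tips of the shut fingers; the grasp point (between the pads) lies env.grasp_offset behind it (env.grasp_offset is the distance from the TCP to the grasp point, in mm); x points along the fingers, y is the direction in which the jaws open and shut, and the axes are right-handed (so a half turn about x gives the same grasp; the last joint's range is limited). The gripper opens to 95 mm and grips with 3 to 60 N. Pads are 20 mm wide; open, the fingers measure 119 mm over their backs; the gripper's body (75 mm by 180 mm) begins 59 mm behind the grasp point.
Start: joints at [1.228, 0.491, 1.559, -0, 1.092, -0.106], TCP at [146.602, 607.581, 214.661] pointing down, gripper open.
Joint ranges: [-3.1, 3.1], [-0.84, 2.19], [0.05, 2.79], [-1.13, 4.28], [0.06, 2.93], [-2.69, 2.69]. Speed limits (rad/s): [2.22, 2.22, 2.79, 3.14, 3.14, 3.14].

INTERFACE

Orientations are given as [roll, pitch, yaw] about the fixed x, y, z axes, in that order (R = Rz(yaw) Ry(pitch) Rx(roll)).
In Python, from cell import env gives the robot as it stands.
- The arm moves only by the tool apply_moves, never from a script. Its arguments are lists of equal length, an entry for each row: "offset": the shift along the world's x, y, z in units of 25 mm (1.0 is 25 mm), a list of three; "yaw": the turn about the world's z in units of 6 degrees (1.0 is 6 degrees); "jaw": the closure, from -1 (fully open) to 1 (shut), so that 0 is half open. A call has 1 to 20 rows; each row is the pose to reach, as a shift and turn from the pose measured when the call began; what a row does not reach only later rows make up. A row lasts 1/8 s, in which the tool goes at most 62.5 mm and 10.7 degrees, less where a joint would pass 70% of its speed; a pose out of reach is approached as far as the arm can. A call with a gripper value outside its range is refused whole. The fingers move at their own pace and stop on an object; the grip force is fixed at half the most. Time passes only in rows, so rows that repeat a pose let the fingers close. It gives the time, the measured TCP pose, the force and the opening at its end, in the units of the state.
- env.state(): the state, without advancing time (a new reading comes with each control period).
- env.read_camera(name): name is "scene" or "side" or "wrist"; returns a dict with "frame" (400x640x3 uint8, red, green, blue), "fx", "fy", "cx", "cy" (pixels), "xyz" and "rotation" of the camera in the world; the wrist camera has in their place "hand_eye" (4x4, takes a point from camera to tool coordinates, whose origin is the TCP and whose axes are the tool frame's). Camera axes: x right, y down, z forward; pixel columns grow to the right and rows downward; lengths in mm; the calibration is good to about 2 mm. A picture is of the moment at which its call begins: read the wrist's pose just before it. There is no depth.
- env.job_done(): hands the job in, once; it reports no verdict.
The state is a dict: "t": time; "joints": joint angles; "qvel": joint speeds; "tau": joint torques, N m; "eef_pos": TCP position; "tcp_rot": TCP orientation; "ft_force": force on the tool from outside, world axes, zero at the start; "moment": the same for the moment, N m; "opening": opening from 0.0 (shut) to 1.0 (fully open).
Only numpy, scipy, OpenCV 4.12 (cv2) and the standard library are available. Lean on these libraries where they do the work, as an engineer would, in place of code of your own. Each camera call takes 0.05 s, during which the arm holds its last target.

TASK

The loose steel discs in the covered tilting tray belong in the bench cabinet: pull its drawer out to its stop, then lift the tray by its handle so that the discs slide from under the clear cover into the open corner at the tray's nose, where they can be taken one at a time, and lay every disc in the drawer. Tip the tray again whenever discs are left, and finish with all the discs in the drawer, the tray back down level and the drawer pushed fully home. Leave the wood rounds and the pencil where they are.

Things in the scene. Friction and masses are not known exactly. Their poses are not given: they have to be found in the camera images.
- disc1: polished round steel disc, 40 mm across and 5 mm thick, 48 g, with a small countersunk screw hole shown in its middle; origin at the centre of its underside, z along its axis (either face may end up on top). Starts flat on the tray floor, under the clear cover; two to four of disc1 to disc4 are present
- disc2: polished round steel disc, 40 mm across and 5 mm thick, 48 g, with a small countersunk screw hole shown in its middle; origin at the centre of its underside, z along its axis (either face may end up on top). Starts flat on the tray floor, under the clear cover; two to four of disc1 to disc4 are present
- disc3: polished round steel disc, 40 mm across and 5 mm thick, 48 g, with a small countersunk screw hole shown in its middle; origin at the centre of its underside, z along its axis (either face may end up on top). Starts flat on the tray floor, under the clear cover; two to four of disc1 to disc4 are present
- disc4: polished round steel disc, 40 mm across and 5 mm thick, 48 g, with a small countersunk screw hole shown in its middle; origin at the centre of its underside, z along its axis (either face may end up on top). Starts flat on the tray floor, under the clear cover; two to four of disc1 to disc4 are present
- tray (a joint): tilting tray's angle: 0 rad = level on its stand; grows as the handle end is lifted and the nose dips; stop at 0.6 rad. Falls back to level by its own weight (about 1 N at the handle). Discs slide on its smooth floor (friction about 0.2) from about 0.25 rad and stay put when it is level
- station: plywood stand of the tray, fixed to the bench; x from nose to handle, origin on the bench under the pivot. The tray on it is 64 mm wide (56 mm inside) with 8 mm walls; a clear cover (top 11 mm above the tray floor) hides all but the last 50 mm at the nose, so discs can only be taken there. A slanted guide narrows it to a channel 45 mm wide before the nose: discs come to the nose in single file
- tray_nose (a point): open corner at the nose, 5.5 mm to the +y side of the pivot midpoint: point on the tray floor (67 mm up when level) under the centre of a disc resting in the V stop (90 deg, 8 mm high, apex 28 mm on). Floor here is a tongue 32 mm wide without side walls from 17 mm behind to 12 mm ahead, so a disc overhangs 4 mm each side; grip it across the tray, tips below its edges, free below. x from nose to handle, y across
- tray_grip (a point): middle of the tray's handle: round steel bar 12 mm thick, 48 mm clear between its arms, parallel to the pivot and 204 mm from it at the end away from the nose, 38 mm clear of the tray's end wall, 69 mm above the bench when level (free below). x axis points away from the nose
- tray_pivot (a point): fixed point on the tray's pivot axis, midway across, 55 mm above the bench; y axis along the pivot, x axis (level) from nose to handle. Handle and nose move on circles about this axis
- cab_drawer0 (a joint): drawer travel: 0 m = shut, 0.134 m = out at its stop; about 1 N of friction plus light damping, stays where it is left
- cab_drawer0_handle (a point): middle of the drawer's bar handle, a round steel bar 110 mm long and about 10 mm thick, level and parallel to the front, 35 mm out from the drawer front and about 38 mm below the cabinet's top, 52 mm above the bench. Moves with the drawer
- drawer_floor (a point): centre of the drawer's inner floor, moving with it, about 23 mm above the bench; x points into the cabinet (drawer pulls out towards -x), y across. Inside 155 mm (x) by 198 mm (y), about 46 mm deep, walls 6 mm. Open to its stop, all from its front to 50 mm beyond this point (+x) is clear of the cabinet, which is 200 x 240 mm, top 90 mm up
- round_tall: bystander: upright sawn wood round, 44 mm across, 50 mm tall; origin under its centre
- round_low: bystander: upright sawn wood round, 56 mm across, 35 mm tall; origin under its centre
- pencil: bystander: flat green carpenter's pencil 150 x 12 x 7 mm lying on the bench; origin under its centre, x along it

How it is judged:
By the outcome, as a careful person would: the job done as asked, in the order asked, and still so for the second after the job is handed in, with the robot touching nothing.
Of disc1, disc2, disc3, disc4 only 2 to 4 are there at a start; the rules pass over those that are not, and their reading is None.
At some moment in a run one of disc1, disc2, disc3, disc4 may be knocked a few centimetres aside while the robot is not near it.
Once in a run the grip may slacken for a moment while it holds something.
It also fails if it takes over 210 s, if anything falls off the work surface, if the arm or the gripper's body presses on something with over 40 N, if the wrist force passes 120 N, or if a joint passes its speed limit or range.

## Working session

There is one attempt and no reset: what is moved stays moved. The work goes in short steps, Python scripts to look and compute and a tool call to move; the robot and the scene stay as the last step left them, time stands still between calls to the robot, and variables do not carry over. Pictures are saved under pics/ and viewed, and the job is handed in when it is done.

Besides the shell and the picture viewer there is one more tool, called after ">>>" in YAML: its name, and indented under it one key for each argument. apply_moves: Moves the arm, as the interface text tells. Its arguments: {"type":"object","properties":{"offset":{"type":"array"},"yaw":{"type":"array"},"jaw":{"type":"array"}},"required":["offset","yaw","jaw"]}

```bash
ls; mkdir -p pics; cat > h.py <<'E'
from cell import env
import numpy as np, cv2
def snap(name,fn):
    s=env.state(); c=env.read_camera(name)
    cv2.imwrite('pics/'+fn,cv2.cvtColor(c['frame'],cv2.COLOR_RGB2BGR))
    return s,c
def rpy(r):
    from scipy.spatial.transform import Rotation as R
    return R.from_euler('xyz',r).as_matrix()
def cam(s,c):
    if 'xyz' in c: 
        Rm=np.array(c['rotation']); 
        if Rm.shape!=(3,3): Rm=rpy(Rm)
        return np.array(c['xyz']),Rm
    H=np.array(c['hand_eye']); Rt=rpy(s['tcp_rot']) if np.shape(s['tcp_rot'])==(3,) else np.array(s['tcp_rot'])
    return np.array(s['eef_pos'])+Rt@H[:3,3], Rt@H[:3,:3]
def ray(s,c,u,v,z):
    o,Rm=cam(s,c); d=Rm@np.array([(u-c['cx'])/c['fx'],(v-c['cy'])/c['fy'],1])
    return o+d*(z-o[2])/d[2]
def proj(s,c,p):
    o,Rm=cam(s,c); q=Rm.T@(np.array(p,float)-o); return np.array([q[0]/q[2]*c['fx']+c['cx'],q[1]/q[2]*c['fy']+c['cy']])
E
python3 - <<'E'
from h import *
print(env.state(), env.grasp_offset)
for n in ['scene','side','wrist']:
    s,c=snap(n,n+'0.png'); print(n,{k:v for k,v in c.items() if k!='frame'})
E
```

```text
pics
{'t': 0.0, 'joints': array([ 1.22839234e+00,  4.91535383e-01,  1.55947659e+00,  1.86826354e-05,
        1.09168787e+00, -1.05601884e-01]), 'qvel': array([ 0.00071567,  0.00076304, -0.00051151, -0.00050723, -0.0019676 ,
       -0.00051653]), 'tau': array([-3.79667063e-04, -6.12640429e+01, -2.58184755e+01,  6.91780611e-02,
        4.82597400e-02, -1.01896030e-04]), 'eef_pos': array([146.51081211, 607.32355528, 214.06742314]), 'tcp_rot': array([-1.6913626 ,  1.56968902, -1.92817333]), 'ft_force': array([0.52680921, 0.01801906, 0.10443297]), 'moment': array([0.00097473, 0.00502349, 0.00086266]), 'opening': 0.9993691745740836} 18.8
scene {'fx': 456.0610360593998, 'fy': 456.0610360593998, 'cx': 319.07933557561614, 'cy': 199.03933384290173, 'xyz': array([1207.32724749, -741.31842852,  745.30117385]), 'rotation': array([-2.1624385 , -0.00462104,  0.67982197])}
side {'fx': 375.7202306975813, 'fy': 375.7202306975813, 'cx': 322.62947191421296, 'cy': 199.2263508950536, 'xyz': array([461.85748541, 626.63504631, 718.57575981]), 'rotation': array([-2.40217061, -0.01086893, -2.96073969])}
wrist {'fx': 301.07310962937095, 'fy': 301.07310962937095, 'cx': 322.59258156357134, 'cy': 198.19479375529576, 'hand_eye': array([[ 6.20912081e-04, -2.74607479e-01,  9.61556211e-01,
        -1.70797341e+02],
       [ 9.99999721e-01, -2.29245141e-04, -7.11205782e-04,
         2.20807054e-01],
       [ 4.15734516e-04,  9.61556384e-01,  2.74607260e-01,
        -7.72225597e+01],
       [ 0.00000000e+00,  0.00000000e+00,  0.00000000e+00,
         1.00000000e+00]])}
```

View pics/scene0.png

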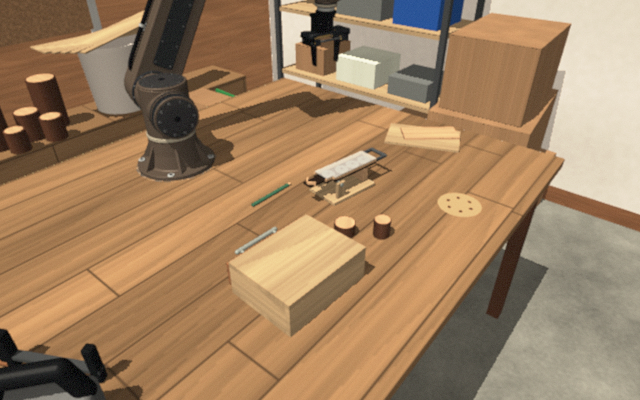

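View pics/side0.png

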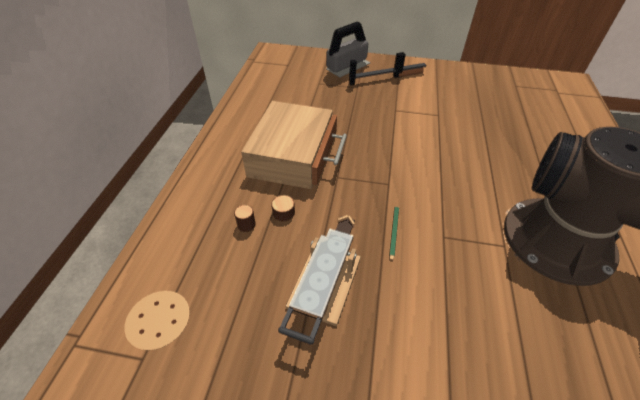

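View pics/wrist0.png

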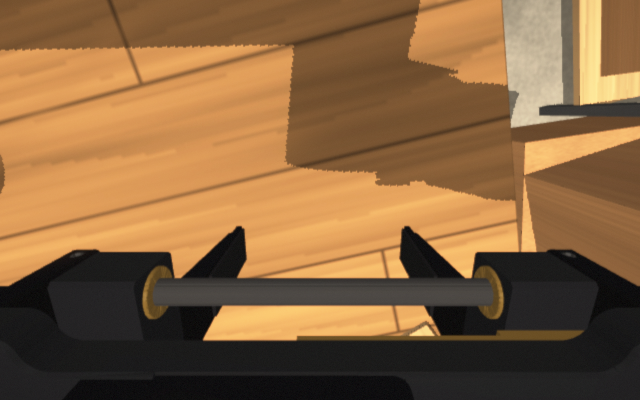

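```bash
python3 - <<'E'
from h import *
a=cv2.imread('pics/side0.png')[90:350,220:420]; cv2.imwrite('pics/side0z.png',cv2.resize(a,None,fx=2.3,fy=2.3,interpolation=cv2.INTER_CUBIC)[:600])
b=cv2.imread('pics/scene0.png')[140:340,220:420]; cv2.imwrite('pics/scene0z.png',cv2.resize(b,None,fx=3,fy=3,interpolation=cv2.INTER_CUBIC))
s=env.state(); print(rpy(s['tcp_rot']).round(3))
E
```

```text
[[-0.     0.235  0.972]
 [-0.001  0.972 -0.235]
 [-1.    -0.001 -0.   ]]
```

View pics/side0z.png

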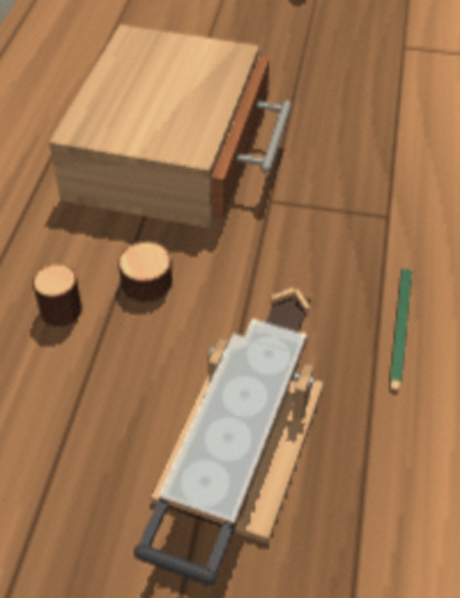

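View pics/scene0z.png

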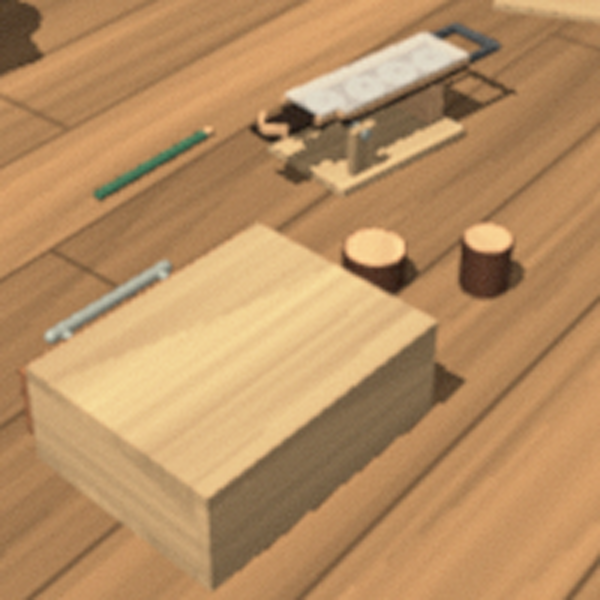

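```bash
python3 - <<'E'
from h import *
s=env.state(); c=env.read_camera('side')
def z(u,v,h): return ray(s,c,u/2.3+220,v/2.3+90,h).round(1)
print('trayH',z(146,553,69),z(213,574,69), 'nose apex',z(290,295,70))
print('pins',z(217,352,58),z(304,378,58))
print('cover corners(78?)',z(160,498,75),z(233,521,75),z(305,335,75),z(250,322,75))
print('discs',[z(*p,72) for p in [(205,481),(228,437),(245,395),(268,354)]])
print('cabH',z(287,104,52),z(268,165,52))
print('cabtop',[z(*p,90) for p in [(123,27),(258,45),(212,165),(52,145)]])
print('drawerfront top',[z(*p,88) for p in [(269,62),(218,180)]])
print('rounds',z(56,279,50),z(146,256,35)); print('pencil',z(406,272,7),z(395,385,7))
c=env.read_camera('scene')
def z(u,v,h): return ray(s,c,u/3+220,v/3+140,h).round(1)
print('trayH',z(498,47,69),z(448,28,69), 'cabH',z(168,265,52),z(50,335,52),'cabtop',[z(*p,90) for p in [(258,225),(437,323),(210,497),(28,373)]])
print('discs',[z(*p,72) for p in [(435,60),(398,70),(362,85),(320,100)]])
E
```

```text
trayH [573.  365.4  69. ] [519.  371.9  69. ] nose apex [499.5  90.2  70. ]
pins [557.7 161.5  58. ] [474.  175.1  58. ]
cover corners(78?) [572.2 322.   75. ] [511.4 330.2  75. ] [478.9 139.2  75. ] [531.5 133.9  75. ]
discs [array([540.3, 299.3,  72. ]), array([529.4, 256. ,  72. ]), array([522.5, 212.1,  72. ]), array([509.5, 164.8,  72. ])]
cabH [ 546.5 -227.2   52. ] [ 552.1 -111.6   52. ]
cabtop [array([ 771.3, -295. ,   90. ]), array([ 594.3, -289.5,   90. ]), array([606.5, -57.9,  90. ]), array([786.5, -56.3,  90. ])]
drawerfront top [array([ 575.5, -259.2,   88. ]), array([596. , -37.9,  88. ])]
rounds [736.9  97.6  50. ] [659.5  36.9  35. ]
pencil [382.9 -18.2   7. ] [386.3 131.7   7. ]
trayH [585.9 362.6  69. ] [522.5 364.8  69. ] cabH [ 560.4 -106.3   52. ] [ 550.9 -228.8   52. ] cabtop [array([615.9, -55.8,  90. ]), array([798.7, -66.1,  90. ]), array([ 783.2, -300.3,   90. ]), array([ 605.5, -294.8,   90. ])]
discs [array([554. , 293.6,  72. ]), array([537., 253.,  72.]), array([527.1, 206.2,  72. ]), array([513. , 157.4,  72. ])]
```

>>> apply_moves:
  offset:
    - [4,-2.8,0]
    - [8,-5.6,0]
    - [12,-8.4,0]
    - [12,-8.4,0]
    - [12,-8.4,0]
    - [12,-8.4,0]
    - [16.2,-31,0]
    - [16.2,-31,0]
    - [16.2,-31,0]
    - [16.2,-31,0]
    - [16.2,-31,0]
    - [16.2,-31,0]
    - [16.2,-31,0]
    - [16.2,-31,0]
    - [16.2,-31,0]
    - [16.2,-31,0]
    - [16.2,-31,0]
    - [16.2,-31,0]
  yaw: [0,0,0,0,0,0,-1.5,-3,-4.5,-6,-7.5,-9,-10.5,-12.2,-12.2,-12.2,-12.2,-12.2]
  jaw: [-1,-1,-1,-1,-1,-1,-1,-1,-1,-1,-1,0.2,0.2,0.2,0.2,0.2,0.2,0.2]

```text
t: 2.5
eef_pos: [551.3, -166.1, 214.4]
tcp_rot: [-2.053, 1.57, 2.718]
ft_force: [-0.0, -0.1, -0.3]
opening: 0.41
```

```bash
python3 - <<'E'
from h import *
s,c=snap('wrist','w1.png'); print(s['t'],s['eef_pos'],s['opening'],s['joints'].round(2)); print(rpy(s['tcp_rot']).round(3))
E
```

```text
2.5 [ 551.34576465 -166.06777144  214.39662183] 0.4100223513260486 [-0.41  0.42  1.68  0.    1.04 -0.46]
[[-0.001  0.998  0.058]
 [ 0.     0.058 -0.998]
 [-1.    -0.001 -0.   ]]
```

View pics/w1.png

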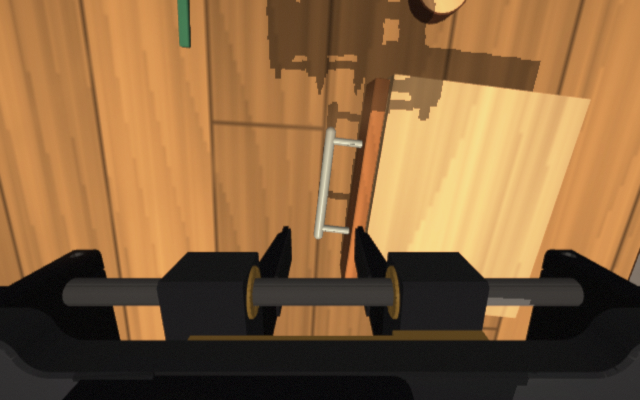

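```bash
python3 - <<'E'
from h import *
s=env.state();c=env.read_camera('wrist')
for p in [(330,131),(319,236)]: print(ray(s,c,*p,54).round(1))
for p in [(379,78),(394,75),(588,99)]: print(ray(s,c,*p,90).round(1))
o,R=cam(s,c);print(o,R.round(2))
E
```

```text
[ 556.2 -107.6   54. ]
[ 551. -230.   54.]
[597.  -55.6  90. ]
[610.4 -52.3  90. ]
[793.4 -62.6  90. ]
[547.33124503 -88.54209099 385.37059971] [[ 1.    0.06  0.02]
 [ 0.06 -0.96 -0.27]
 [-0.    0.27 -0.96]]
```

>>> apply_moves:
  offset:
    - [0.09,-0.11,-2.5]
    - [0.09,-0.11,-5]
    - [0.09,-0.11,-7]
    - [0.09,-0.11,-7.06]
    - [0.09,-0.11,-7.06]
    - [0.09,-0.11,-7.06]
    - [0.09,-0.11,-7.06]
    - [0.09,-0.11,-7.06]
  yaw: [0,0,0,0,0,0,0,0]
  jaw: [0.2,0.2,0.2,0.2,1,1,1,1]

```text
t: 3.6
eef_pos: [552.9, -168.8, 39.6]
tcp_rot: [-1.799, 1.569, 2.97]
ft_force: [-8.3, -0.2, 11.0]
opening: 0.116
```

>>> apply_moves:
  offset:
    - [-1,0.04,0]
    - [-2,0.08,0]
    - [-3,0.12,0]
    - [-4,0.17,0]
    - [-4.8,0.2,0]
    - [-5.2,0.22,0]
    - [-5.3,0.22,0]
    - [-5.3,0.22,0]
  yaw: [0,0,0,0,0,0,0,0]
  jaw: [1,1,1,1,1,1,1,1]

```text
t: 4.6
eef_pos: [419.3, -161.1, 39.8]
tcp_rot: [-2.374, 1.566, 2.394]
ft_force: [3.7, 20.4, -4.7]
opening: 0.116
```

>>> apply_moves:
  offset:
    - [-0.06,-0.04,0]
    - [-0.06,-0.04,0]
    - [-0.12,-0.04,0]
    - [-0.12,-0.04,0]
  yaw: [0,0,0,0]
  jaw: [1,1,1,1]

```text
t: 5.1
eef_pos: [419.1, -161.2, 39.9]
tcp_rot: [2.583, 1.567, 1.066]
ft_force: [25.3, 24.2, -20.8]
opening: 0.117
```

>>> apply_moves:
  offset:
    - [0,0,0]
    - [0,0,0]
    - [0,0,2.5]
    - [0,0,5]
    - [0,0,7]
    - [3.6,16.8,7]
    - [3.6,16.8,7]
    - [3.6,16.8,7]
    - [3.6,16.8,7]
    - [3.6,16.8,7]
    - [3.6,16.8,7]
    - [3.6,16.8,7]
    - [3.6,16.8,7]
    - [3.6,16.8,7]
    - [3.6,16.8,7]
    - [3.6,16.8,7]
  yaw: [0,0,0,0,0,1.5,3,4.5,6,7.5,9,10.5,12,13,13,13]
  jaw: [0.2,0.2,0.2,0.2,0.2,0.2,0.2,0.2,0.2,0.2,0.2,0.2,0.2,0.2,0.2,0.2]

```text
t: 7.1
eef_pos: [509.1, 258.5, 215.2]
tcp_rot: [2.505, 1.567, 2.347]
ft_force: [0.1, -0.3, -0.6]
opening: 0.4
```

```bash
python3 - <<'E'
from h import *
s,c=snap('wrist','w2.png'); print(s['t'],s['eef_pos'],s['opening'],s['joints'].round(2)); print(rpy(s['tcp_rot']).round(3))
E
```

```text
7.1 [509.14403042 258.46311803 215.20957539] 0.4003421648559455 [ 0.35  0.41  1.69  0.    1.04 -1.06]
[[-0.002  0.158  0.987]
 [ 0.002  0.987 -0.158]
 [-1.     0.002 -0.003]]
```

View pics/w2.png

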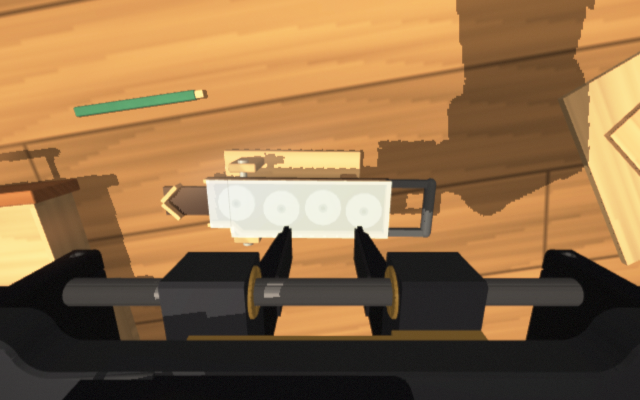

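```bash
python3 - <<'E'
import cv2
a=cv2.imread('pics/w2.png')[135:250,150:450]; cv2.imwrite('pics/w2z.png',cv2.resize(a,(780,299),interpolation=cv2.INTER_CUBIC))
E
```

```text
(no output)
```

View pics/w2z.png

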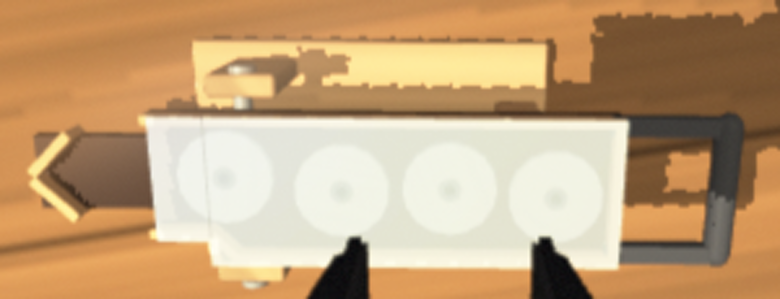

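```bash
python3 - <<'E'
from h import *
s=env.state();c=env.read_camera('wrist')
z=lambda u,v,h: ray(s,c,u/2.6+150,v/2.6+135,h)
a,b=z(728,128,72),z(716,252,72); print('bar',a,b,(a+b)/2)
p,q=z(244,102,56),z(257,283,56);print('pins',p,q,(p+q)/2)
print('cover', [z(*k,78).round(1) for k in [(147,115),(628,120),(618,268),(212,266)]])
print('V apex in/out',z(42,172,71),z(30,173,75),'tips',z(78,130,75),z(80,218,75))
print('discs',[z(*k,72).round(1) for k in [(225,178),(342,190),(450,188),(556,197)]])
E
```

```text
bar [523.95445845 372.85638481  72.        ] [578.09386271 364.34515238  72.        ] [551.02416058 368.6007686   72.        ]
pins [484.27540079 173.90534072  56.        ] [567.41191796 160.57174983  56.        ] [525.84365937 167.23854527  56.        ]
cover [array([479.9, 140.7,  78. ]), array([512.5, 331.3,  78. ]), array([576. , 320.9,  78. ]), array([547.8, 150.8,  78. ])]
V apex in/out [497.68551945  87.90193547  71.        ] [496.49962671  85.18813216  75.        ] tips [481.96945892 110.00641756  75.        ] [518.87253479 100.00155424  75.        ]
discs [array([512.1, 163.3,  72. ]), array([525.1, 210.7,  72. ]), array([531.4, 255.7,  72. ]), array([542.4, 299.3,  72. ])]
```

>>> apply_moves:
  offset:
    - [0.8,2.2,-1]
    - [1.68,4.4,-2.5]
    - [1.68,4.4,-4]
    - [1.68,4.4,-5.5]
    - [1.68,4.4,-6.4]
    - [1.68,4.4,-6.4]
    - [1.68,4.4,-6.4]
    - [1.68,4.4,-6.4]
    - [1.68,4.4,-6.4]
    - [1.68,4.4,-6.4]
  yaw: [0,0,0,0,0,0,0,0,0,0]
  jaw: [0.2,0.2,0.2,0.2,0.2,0.2,1,1,1,1]

```text
t: 8.45
eef_pos: [551.6, 369.1, 56.0]
tcp_rot: [1.966, 1.567, 1.808]
ft_force: [0.1, 3.1, 3.2]
opening: 0.118
```

Gripped (11 mm). Tip the tray slowly to 0.5 rad.

>>> apply_moves:
  offset:
    - [-0.01,-0.06,0.5]
    - [-0.02,-0.13,1.01]
    - [-0.04,-0.25,1.5]
    - [-0.06,-0.39,2.0]
    - [-0.09,-0.57,2.48]
    - [-0.12,-0.76,2.95]
    - [-0.16,-1.0,3.4]
    - [-0.2,-1.25,3.84]
    - [-0.2,-1.25,3.84]
    - [-0.2,-1.25,3.84]
    - [-0.2,-1.25,3.84]
    - [-0.2,-1.25,3.84]
    - [-0.2,-1.25,3.84]
    - [-0.2,-1.25,3.84]
    - [-0.2,-1.25,3.84]
    - [-0.2,-1.25,3.84]
  yaw: [0,0,0,0,0,0,0,0,0,0,0,0,0,0,0,0]
  jaw: [1,1,1,1,1,1,1,1,1,1,1,1,1,1,1,1]

```text
t: 10.45
eef_pos: [546.5, 338.7, 153.4]
tcp_rot: [1.67, 1.565, 1.512]
ft_force: [-2.1, 7.8, 3.7]
opening: 0.114
```

```bash
python3 - <<'E'
from h import *
s,c=snap('side','s3.png'); print(s['t'],s['eef_pos'],s['opening'],s['ft_force'])
a=cv2.imread('pics/s3.png')[60:350,200:440]; cv2.imwrite('pics/s3z.png',cv2.resize(a,None,fx=2.05,fy=2.05,interpolation=cv2.INTER_CUBIC))
E
```

```text
10.45 [546.51031786 338.70842795 153.41230513] 0.11382200585448521 [-2.11219927  7.7736085   3.74878443]
```

View pics/s3z.png

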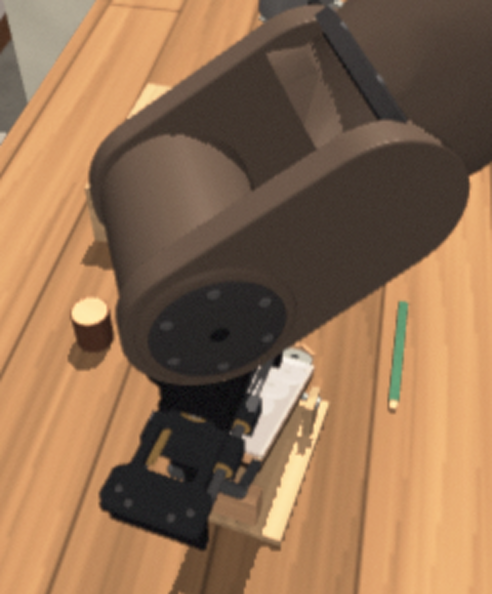

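>>> apply_moves:
  offset:
    - [0.04,0.25,-0.44]
    - [0.08,0.49,-0.89]
    - [0.11,0.68,-1.36]
    - [0.14,0.86,-1.84]
    - [0.16,1.0,-2.34]
    - [0.18,1.12,-2.83]
    - [0.19,1.19,-3.34]
    - [0.2,1.25,-3.84]
    - [0.2,1.25,-3.86]
    - [0.2,1.25,-3.86]
    - [0.2,1.25,-3.86]
    - [0.2,1.25,-3.86]
    - [0.2,1.25,-2]
    - [0.2,1.25,0]
    - [0.2,1.25,2]
    - [-0.7,-2,3]
  yaw: [0,0,0,0,0,0,0,0,0,0,0,0,0,0,0,0]
  jaw: [1,1,1,1,1,1,1,1,1,0.2,0.2,0.2,0.2,0.2,0.2,0.2]

```text
t: 12.5
eef_pos: [536.4, 314.1, 224.0]
tcp_rot: [1.175, 1.561, 1.02]
ft_force: [-0.1, -1.4, 0.5]
opening: 0.399
```

>>> apply_moves:
  offset:
    - [-1.5,-4.5,0]
    - [-1.5,-4.5,0]
    - [-1.5,-4.5,0]
    - [-1.5,-4.5,0]
    - [-1.5,-4.5,0]
  yaw: [0,0,0,0,0]
  jaw: [0.2,0.2,0.2,0.2,0.2]

```text
t: 13.12
eef_pos: [499.2, 202.5, 223.8]
tcp_rot: [1.18, 1.561, 1.026]
ft_force: [0.0, -0.9, -0.5]
opening: 0.399
```

```bash
python3 - <<'E'
from h import *
s,c=snap('wrist','w4.png'); print(s['t'],s['eef_pos'],s['opening'],s['ft_force'])
E
```

```text
13.125 [499.17862286 202.49826883 223.78729544] 0.3988112212697105 [ 0.02032819 -0.94574768 -0.47364551]
```

View pics/w4.png

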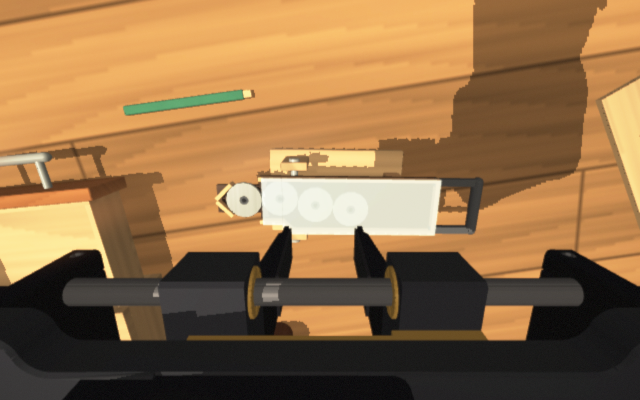

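```bash
python3 - <<'E'
from h import *
s=env.state();c=env.read_camera('wrist')
g=cv2.cvtColor(c['frame'],cv2.COLOR_RGB2HSV); m=((g[...,1]<40)&(g[...,2]>130)).astype(np.uint8); m[:, :225]=0; m[:,262:]=0; m[:175]=0;m[225:]=0
mo=cv2.moments(m,True); print(mo['m00'],mo['m10']/mo['m00'],mo['m01']/mo['m00'])
xs=np.where(m)[1]; print(xs.min(),xs.max())
print(ray(s,c,244,200.5,72), ray(s,c,mo['m10']/mo['m00'],mo['m01']/mo['m00'],72))
print('others',[ray(s,c,*p,72).round(1) for p in [(280,200),(316,205),(351,209)]])
E
```

```text
797.0 243.4780426599749 198.9836888331242
226 261
[503.52180112 114.6072613   72.        ] [501.71229424 114.43104997  72.        ]
others [array([509.2, 154.3,  72. ]), array([521.2, 193. ,  72. ]), array([532.1, 231.2,  72. ])]
```

>>> apply_moves:
  offset:
    - [0.15,-3.52,0]
    - [0.15,-3.52,0]
    - [0.15,-3.52,0]
    - [0.15,-3.52,0]
    - [0.15,-3.52,0]
    - [0.15,-3.52,0]
    - [0.15,-3.52,0]
    - [0.15,-3.52,0]
    - [0.15,-3.52,0]
    - [0.15,-3.52,0]
    - [0.15,-3.52,-2]
    - [0.15,-3.52,-4]
    - [0.15,-3.52,-4.8]
    - [0.15,-3.52,-4.8]
  yaw: [-1.5,-3,-4.5,-6,-7.5,-9,-10.5,-12,-13.5,-15,-15,-15,-15,-15]
  jaw: [0,-0.16,-0.16,-0.16,-0.16,-0.16,-0.16,-0.16,-0.16,-0.16,-0.16,-0.16,-0.16,-0.16]

```text
t: 14.98
eef_pos: [502.2, 114.8, 102.2]
tcp_rot: [0.958, 1.563, -0.766]
ft_force: [0.5, 0.1, 0.2]
opening: 0.58
```

```bash
python3 - <<'E'
from h import *
s,c=snap('wrist','w5.png'); print(s['t'],s['eef_pos'],s['opening'],s['ft_force'],s['joints'].round(2)); print(rpy(s['tcp_rot']).round(3))
E
```

```text
14.975 [502.24248125 114.82152521 102.23585112] 0.5799318961341952 [0.45651529 0.07045309 0.19686643] [ 0.1   0.49  1.95 -0.01  0.7   0.26]
[[ 0.005  0.988 -0.152]
 [-0.005 -0.152 -0.988]
 [-1.     0.006  0.004]]
```

View pics/w5.png

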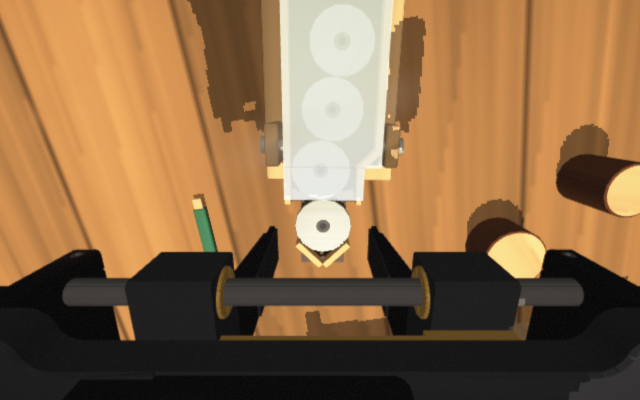

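```bash
python3 - <<'E'
from h import *
s=env.state();c=env.read_camera('wrist')
print(ray(s,c,323,226,72), proj(s,c,[502.5,114.8,72]))
E
```

```text
[503.42237208 113.64596786  72.        ] [321.48258724 224.70102812]
```

>>> apply_moves:
  offset:
    - [0.03,-0.02,-0.8]
    - [0.03,-0.02,-1.65]
    - [0.03,-0.02,-1.65]
    - [0.03,-0.02,-1.65]
    - [0.03,-0.02,-1.65]
    - [0.03,-0.02,-1.65]
    - [0.03,-0.02,-1.65]
  yaw: [0,0,0,0,0,0,0]
  jaw: [-0.16,-0.16,-0.16,1,1,1,1]

```text
t: 15.95
eef_pos: [504.2, 114.4, 63.7]
tcp_rot: [1.294, 1.56, -0.43]
ft_force: [-0.9, 1.9, 5.5]
opening: 0.406
```

>>> apply_moves:
  offset:
    - [0,0,0.5]
    - [0,0,1.5]
    - [0,0,3]
    - [0,0,4]
    - [0,0,4]
  yaw: [0,0,0,0,0]
  jaw: [1,1,1,1,1]

```text
t: 16.58
eef_pos: [505.0, 114.5, 166.0]
tcp_rot: [1.44, 1.556, -0.284]
ft_force: [-0.3, 1.0, -1.0]
opening: 0.407
```

>>> apply_moves:
  offset:
    - [0.3,-2,0]
    - [0.7,-4,0]
    - [1.1,-6.5,0]
    - [1.2,-8.6,0]
    - [1.2,-8.6,0]
    - [1.2,-8.6,0]
    - [1.2,-8.6,0]
  yaw: [0,1,1.85,1.85,1.85,1.85,1.85]
  jaw: [1,1,1,1,1,1,1]

```text
t: 17.45
eef_pos: [534.8, -99.4, 165.8]
tcp_rot: [1.455, 1.556, -0.074]
ft_force: [0.3, -0.2, 0.1]
opening: 0.408
```

```bash
python3 - <<'E'
from h import *
s,c=snap('wrist','w6.png'); print(s['t'],s['eef_pos'],s['opening'],s['ft_force'],s['joints'].round(2)); print(rpy(s['tcp_rot']).round(3))
E
```

```text
17.45 [534.80583511 -99.36963916 165.7881412 ] 0.4076380078497935 [ 0.30556189 -0.24343995  0.10472075] [-0.31  0.43  1.82  0.    0.87 -0.35]
[[ 0.014  0.999  0.042]
 [-0.001  0.042 -0.999]
 [-1.     0.014  0.002]]
```

View pics/w6.png

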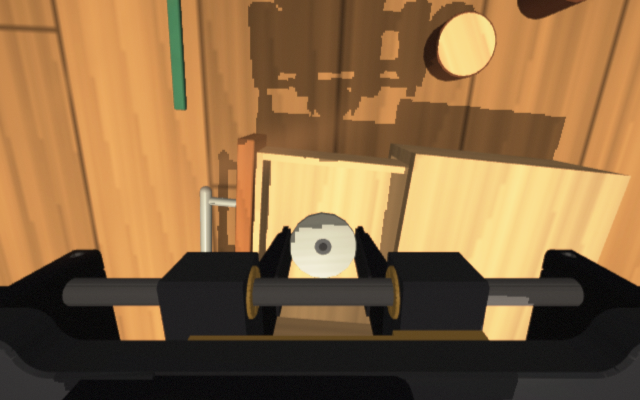

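```bash
python3 - <<'E'
from h import *
s=env.state();c=env.read_camera('wrist')
for p,h in [((238,137),85),((258,152),69),((270,160),69),((405,170),69),((404,148),90),((413,150),90),((206,190),54)]: print(p,h,ray(s,c,*p,h).round(1))
a=c['frame'][110:300,190:450][...,::-1]; cv2.imwrite('pics/w6z.png',cv2.resize(a,None,fx=3,fy=3))
E
```

```text
(238, 137) 85 [464.7 -44.4  85. ]
(258, 152) 69 [477.7 -58.2  69. ]
(270, 160) 69 [488.2 -64.9  69. ]
(405, 170) 69 [609.8 -69.1  69. ]
(404, 148) 90 [600.6 -47.3  90. ]
(413, 150) 90 [608.1 -48.6  90. ]
(206, 190) 54 [424.3 -98.8  54. ]
```

View pics/w6z.png

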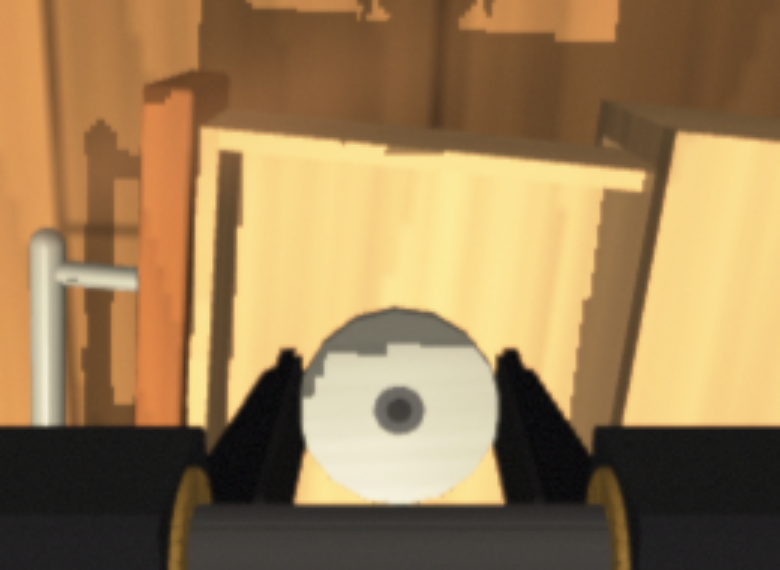

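>>> apply_moves:
  offset:
    - [0.05,-2.5,0]
    - [0.1,-5.45,0]
    - [0.1,-5.45,0]
    - [0.1,-5.45,-2]
    - [0.1,-5.45,-4]
    - [0.1,-5.45,-5.2]
    - [0.1,-5.45,-5.57]
    - [0.1,-5.45,-5.57]
    - [0.1,-5.45,-5.57]
  yaw: [0,0,0,0,0,0,0,0,0]
  jaw: [1,1,1,1,1,1,1,1,1]

```text
t: 18.68
eef_pos: [538.2, -235.7, 28.1]
tcp_rot: [1.394, 1.554, -0.134]
ft_force: [0.1, -0.3, -0.4]
opening: 0.407
```

>>> apply_moves:
  offset:
    - [0,0,0]
    - [0,0,0]
    - [0,0,0.4]
    - [0,0,2]
    - [0,0,4]
    - [0,1,6]
    - [0,3,7]
    - [0,3,7]
  yaw: [0,0,0,0,0,0,0,0]
  jaw: [-0.1,-0.1,-0.1,-0.1,-0.1,-0.1,-0.1,-0.1]

```text
t: 19.68
eef_pos: [538.6, -158.6, 206.1]
tcp_rot: [1.351, 1.55, -0.175]
ft_force: [-0.0, -0.1, 0.1]
opening: 0.548
```

```bash
python3 - <<'E'
from h import *
s,c=snap('wrist','w7.png'); print(s['t'],s['eef_pos'],s['opening'],s['ft_force'],s['joints'].round(2)); print(rpy(s['tcp_rot']).round(3))
E
```

```text
19.675 [ 538.58082019 -158.62381962  206.09034233] 0.5479579600114403 [-0.00459448 -0.11139632  0.10176662] [-0.41  0.4   1.74  0.01  0.98 -0.45]
[[ 0.02   0.999  0.045]
 [-0.004  0.045 -0.999]
 [-1.     0.02   0.005]]
```

View pics/w7.png

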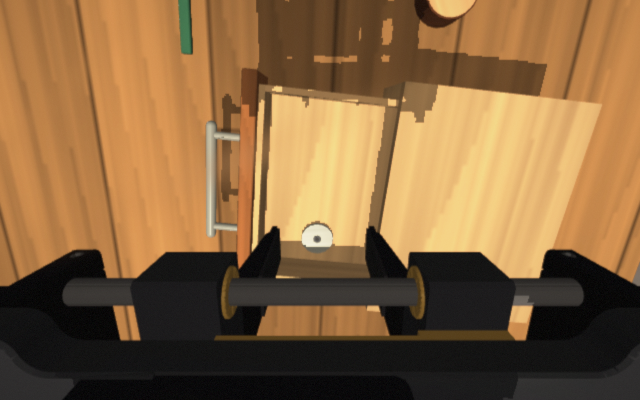

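>>> apply_moves:
  offset:
    - [0.05,2,0]
    - [0.1,4,0]
    - [0.2,6.5,0]
    - [0.25,9,0]
    - [0.3,11.5,0]
    - [0.4,14,0]
    - [0.45,16.5,0]
    - [0.51,19,0]
    - [0.51,21.1,-1]
    - [0.51,21.1,-2]
    - [0.51,21.1,-3]
    - [0.51,21.1,-3]
    - [0.51,21.1,-3]
  yaw: [1,2.5,4,5.5,7,8.5,10,11.5,13.07,13.07,13.07,13.07,13.07]
  jaw: [0.2,0.2,0.2,0.2,0.2,0.2,0.2,0.2,0.2,0.2,0.2,0.2,0.2]

```text
t: 21.35
eef_pos: [551.9, 367.2, 130.2]
tcp_rot: [1.341, 1.551, 1.182]
ft_force: [0.5, 0.7, -0.0]
opening: 0.403
```

```bash
python3 - <<'E'
from h import *
s=env.state(); print(s['t'],s['eef_pos'],s['opening']); print(rpy(s['tcp_rot']).round(3)); print(((np.array([551.3,369,55])-s['eef_pos'])/25).round(3))
E
```

```text
21.35 [551.85609895 367.21913037 130.21342852] 0.40262721006966096
[[ 0.007  0.158  0.987]
 [ 0.018  0.987 -0.158]
 [-1.     0.019  0.004]]
[-0.022  0.071 -3.009]
```

>>> apply_moves:
  offset:
    - [0,0.07,-1.5]
    - [0,0.07,-3.0]
    - [0,0.07,-3.0]
    - [0,0.07,-3.0]
    - [0,0.07,-3.0]
    - [0,0.07,-3.0]
    - [0,0.07,-3.0]
  yaw: [0,0,0,0,0,0,0]
  jaw: [0.2,0.2,0.2,0.2,1,1,1]

```text
t: 22.22
eef_pos: [552.0, 369.1, 55.8]
tcp_rot: [1.314, 1.551, 1.156]
ft_force: [-0.3, 0.2, 0.2]
opening: 0.139
```

>>> apply_moves:
  offset:
    - [-0.01,-0.06,0.5]
    - [-0.02,-0.13,1.01]
    - [-0.04,-0.25,1.5]
    - [-0.06,-0.39,2.0]
    - [-0.09,-0.57,2.48]
    - [-0.12,-0.76,2.95]
    - [-0.16,-1.0,3.4]
    - [-0.2,-1.25,3.84]
    - [-0.2,-1.25,3.84]
    - [-0.2,-1.25,3.84]
    - [-0.2,-1.25,3.84]
    - [-0.2,-1.25,3.84]
    - [-0.2,-1.25,3.84]
    - [-0.2,-1.25,3.84]
    - [-0.2,-1.25,3.84]
  yaw: [0,0,0,0,0,0,0,0,0,0,0,0,0,0,0]
  jaw: [1,1,1,1,1,1,1,1,1,1,1,1,1,1,1]

```text
t: 24.1
eef_pos: [546.9, 338.8, 153.2]
tcp_rot: [1.309, 1.548, 1.15]
ft_force: [-2.9, 8.7, 3.6]
opening: 0.114
```

>>> apply_moves:
  offset:
    - [0.04,0.25,-0.44]
    - [0.08,0.49,-0.89]
    - [0.11,0.68,-1.36]
    - [0.14,0.86,-1.84]
    - [0.16,1.0,-2.34]
    - [0.18,1.12,-2.83]
    - [0.19,1.19,-3.34]
    - [0.2,1.25,-3.84]
    - [0.2,1.25,-3.86]
    - [0.2,1.25,-3.86]
    - [0.2,1.25,-3.86]
    - [0.2,1.25,-3.86]
    - [0.2,1.25,-2]
    - [0.2,1.25,0]
    - [0.2,1.25,2]
    - [-0.7,-2,3]
    - [-1.6,-4.5,3]
    - [-1.7,-5.8,3]
    - [-1.7,-5.8,3]
  yaw: [0,0,0,0,0,0,0,0,0,0,0,0,0,0,0,0,0,0,0]
  jaw: [1,1,1,1,1,1,1,1,1,0.2,0.2,0.2,0.2,0.2,0.2,0.2,0.2,0.2,0.2]

```text
t: 26.48
eef_pos: [503.8, 191.2, 229.1]
tcp_rot: [1.279, 1.548, 1.118]
ft_force: [-0.6, 0.8, 1.1]
opening: 0.397
```

```bash
python3 - <<'E'
from h import *
s,c=snap('wrist','w8.png'); print(s['t'],s['eef_pos'],s['opening'],s['ft_force'],s['joints'].round(2)); print(rpy(s['tcp_rot']).round(3))
E
```

```text
26.475 [503.77922457 191.15974313 229.09556331] 0.3973438514976432 [-0.57452002  0.81874978  1.10164788] [ 0.23  0.35  1.76  0.02  1.02 -1.19]
[[ 0.01   0.161  0.987]
 [ 0.02   0.987 -0.161]
 [-1.     0.022  0.007]]
```

View pics/w8.png

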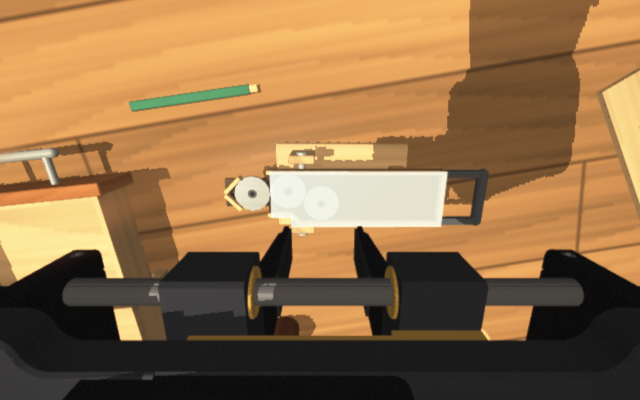

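>>> apply_moves:
  offset:
    - [0,-1.5,0]
    - [0,-3.07,0]
    - [0,-3.07,0]
    - [0,-3.07,0]
    - [0,-3.07,0]
    - [0,-3.07,0]
    - [0,-3.07,0]
    - [0,-3.07,0]
    - [0,-3.07,-1]
    - [0,-3.07,-2.5]
    - [0,-3.07,-4]
    - [0,-3.07,-5]
    - [0,-3.07,-5]
    - [0,-3.07,-5]
  yaw: [-1.5,-3,-4.5,-6,-7.5,-9,-10.5,-12,-13.5,-15,-15,-15,-15,-15]
  jaw: [-0.16,-0.16,-0.16,-0.16,-0.16,-0.16,-0.16,-0.16,-0.16,-0.16,-0.16,-0.16,-0.16,-0.16]

```text
t: 28.28
eef_pos: [505.0, 116.7, 104.7]
tcp_rot: [1.298, 1.547, -0.433]
ft_force: [0.0, 0.5, 0.0]
opening: 0.582
```

```bash
python3 - <<'E'
from h import *
s,c=snap('wrist','w9.png'); print(s['t'],s['eef_pos'],s['opening'],rpy(s['tcp_rot']).round(3)); print(proj(s,c,[503.8,114.4,72]),ray(s,c,323,226,72),((np.array([503.8,114.4,61])-s['eef_pos'])/25).round(2))
E
```

```text
28.275 [505.01965858 116.6644839  104.6549345 ] 0.5819796419426408 [[ 0.022  0.987 -0.159]
 [-0.01  -0.159 -0.987]
 [-1.     0.023  0.006]]
[320.04687912 226.99746514] [506.02712357 114.8020323   72.        ] [-0.05 -0.09 -1.75]
```

View pics/w9.png

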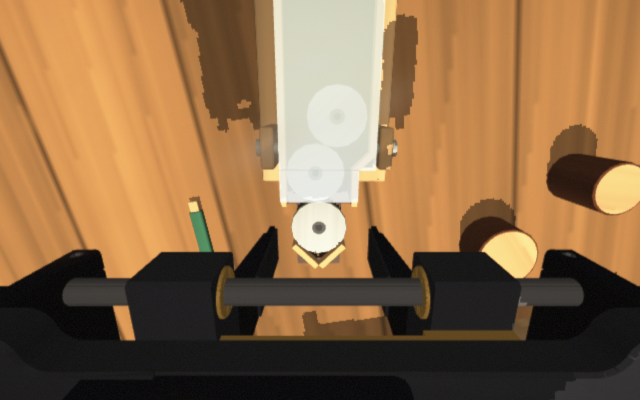

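>>> apply_moves:
  offset:
    - [-0.05,-0.09,-0.8]
    - [-0.05,-0.09,-1.75]
    - [-0.05,-0.09,-1.75]
    - [-0.05,-0.09,-1.75]
    - [-0.05,-0.09,-1.75]
    - [-0.05,-0.09,-1.75]
    - [-0.05,-0.09,-1.75]
  yaw: [0,0,0,0,0,0,0]
  jaw: [-0.16,-0.16,-0.16,1,1,1,1]

```text
t: 29.2
eef_pos: [504.2, 114.3, 61.9]
tcp_rot: [1.338, 1.545, -0.393]
ft_force: [-1.4, 0.9, 4.9]
opening: 0.403
```

>>> apply_moves:
  offset:
    - [0,0,0.5]
    - [0,0,1.5]
    - [0,0,3]
    - [0,0,4]
    - [0.3,-2,4]
    - [0.7,-4,4]
    - [1.1,-6.5,4]
    - [1.2,-8.6,4]
    - [1.4,-10.6,4]
    - [1.4,-12.2,4]
    - [1.4,-12.2,4]
    - [1.4,-12.2,4]
    - [1.4,-12.2,4]
  yaw: [0,0,0,0,0,1,1.95,1.95,1.95,1.95,1.95,1.95,1.95]
  jaw: [1,1,1,1,1,1,1,1,1,1,1,1,1]

```text
t: 30.82
eef_pos: [539.2, -189.6, 162.3]
tcp_rot: [1.34, 1.545, -0.186]
ft_force: [-0.1, 0.5, -0.4]
opening: 0.404
```

```bash
python3 - <<'E'
from h import *
s,c=snap('wrist','w10.png'); print(s['t'],s['eef_pos'],s['opening'],rpy(s['tcp_rot']).round(3)); print(((np.array([539,-190,26.5])-s['eef_pos'])/25).round(2))
E
```

```text
30.825 [ 539.23368334 -189.5945423   162.32311515] 0.4044650901552443 [[ 0.026  0.999  0.045]
 [-0.005  0.045 -0.999]
 [-1.     0.025  0.006]]
[-0.01 -0.02 -5.43]
```

View pics/w10.png

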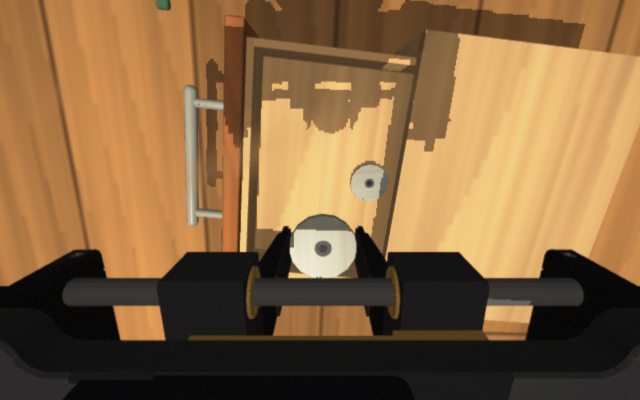

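```bash
python3 - <<'E'
from h import *
s=env.state();c=env.read_camera('wrist'); print(ray(s,c,370,183,28), ray(s,c,323,245,155))
E
```

```text
[ 592.08764743 -181.6123535    28.        ] [ 540.20544686 -194.32923819  155.        ]
```

>>> apply_moves:
  offset:
    - [-0.02,-1.0,0]
    - [-0.04,-1.86,0]
    - [-0.04,-1.86,-2]
    - [-0.04,-1.86,-4]
    - [-0.04,-1.86,-5]
    - [-0.04,-1.86,-5.43]
    - [-0.04,-1.86,-5.43]
    - [-0.04,-1.86,-5.43]
  yaw: [0,0,0,0,0,0,0,0]
  jaw: [1,1,1,1,1,1,1,1]

```text
t: 31.92
eef_pos: [538.9, -236.5, 27.6]
tcp_rot: [1.317, 1.543, -0.209]
ft_force: [-0.7, 0.1, -0.9]
opening: 0.406
```

>>> apply_moves:
  offset:
    - [0,0,0]
    - [0,0,0]
    - [0,0,0.4]
    - [0,0,2]
    - [0,0,4]
    - [0,1,6]
    - [0,3,7]
    - [0,3,7]
  yaw: [0,0,0,0,0,0,0,0]
  jaw: [-0.1,-0.1,-0.1,-0.1,-0.1,-0.1,-0.1,-0.1]

```text
t: 32.92
eef_pos: [539.3, -159.4, 205.6]
tcp_rot: [1.297, 1.539, -0.226]
ft_force: [-1.1, 0.7, -0.7]
opening: 0.55
```

```bash
python3 - <<'E'
from h import *
s,c=snap('wrist','w11.png'); print(s['t'],s['eef_pos'],s['opening']);print(((np.array([551.3,369,130])-s['eef_pos'])/25).round(2))
E
```

```text
32.925 [ 539.30081912 -159.42594588  205.58679179] 0.5496165988536523
[ 0.48 21.14 -3.02]
```

View pics/w11.png

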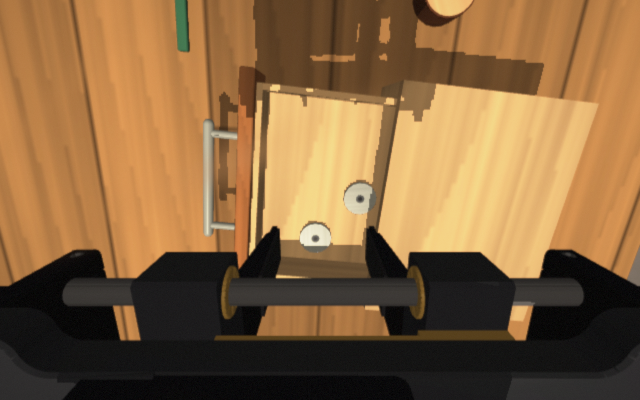

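Two discs lie in the drawer, at pixels (359,199) and (316,238). On to the tray for the third.

>>> apply_moves:
  offset:
    - [0.05,2,0]
    - [0.1,4,0]
    - [0.2,6.5,0]
    - [0.25,9,0]
    - [0.3,11.5,0]
    - [0.4,14,0]
    - [0.45,16.5,0]
    - [0.48,19,0]
    - [0.48,21.14,-1]
    - [0.48,21.14,-2]
    - [0.48,21.14,-3]
    - [0.48,21.14,-3]
    - [0.48,21.14,-3]
  yaw: [1,2.5,4,5.5,7,8.5,10,11.5,13.07,13.07,13.07,13.07,13.07]
  jaw: [0.2,0.2,0.2,0.2,0.2,0.2,0.2,0.2,0.2,0.2,0.2,0.2,0.2]

```text
t: 34.6
eef_pos: [551.8, 367.5, 129.7]
tcp_rot: [1.288, 1.54, 1.133]
ft_force: [-0.9, 0.2, 1.5]
opening: 0.401
```

```bash
python3 - <<'E'
from h import *
s=env.state(); print(s['t'],s['eef_pos'],s['opening']); print(rpy(s['tcp_rot']).round(3)); print(((np.array([551.3,369,55])-s['eef_pos'])/25).round(3))
E
```

```text
34.6 [551.81090471 367.46957958 129.73464482] 0.40128651693083145
[[ 0.013  0.155  0.988]
 [ 0.028  0.988 -0.155]
 [-1.     0.029  0.008]]
[-0.02   0.061 -2.989]
```

>>> apply_moves:
  offset:
    - [0,0.07,-1.5]
    - [0,0.07,-3.0]
    - [0,0.07,-3.0]
    - [0,0.07,-3.0]
    - [0,0.07,-3.0]
    - [0,0.07,-3.0]
    - [0,0.07,-3.0]
    - [0,0.07,-3.0]
  yaw: [0,0,0,0,0,0,0,0]
  jaw: [0.2,0.2,0.2,0.2,1,1,1,1]

```text
t: 35.6
eef_pos: [552.0, 369.4, 55.2]
tcp_rot: [1.276, 1.54, 1.121]
ft_force: [-0.7, 0.7, 4.1]
opening: 0.119
```

>>> apply_moves:
  offset:
    - [-0.01,-0.06,0.5]
    - [-0.02,-0.13,1.01]
    - [-0.04,-0.25,1.5]
    - [-0.06,-0.39,2.0]
    - [-0.09,-0.57,2.48]
    - [-0.12,-0.76,2.95]
    - [-0.16,-1.0,3.4]
    - [-0.2,-1.25,3.84]
    - [-0.2,-1.25,3.84]
    - [-0.2,-1.25,3.84]
    - [-0.2,-1.25,3.84]
    - [-0.2,-1.25,3.84]
    - [-0.2,-1.25,3.84]
    - [-0.2,-1.25,3.84]
    - [-0.2,-1.25,3.84]
  yaw: [0,0,0,0,0,0,0,0,0,0,0,0,0,0,0]
  jaw: [1,1,1,1,1,1,1,1,1,1,1,1,1,1,1]

```text
t: 37.48
eef_pos: [546.9, 339.0, 152.6]
tcp_rot: [1.274, 1.537, 1.118]
ft_force: [-2.4, 8.2, 4.4]
opening: 0.116
```

>>> apply_moves:
  offset:
    - [0.04,0.25,-0.44]
    - [0.08,0.49,-0.89]
    - [0.11,0.68,-1.36]
    - [0.14,0.86,-1.84]
    - [0.16,1.0,-2.34]
    - [0.18,1.12,-2.83]
    - [0.19,1.19,-3.34]
    - [0.2,1.25,-3.84]
    - [0.2,1.25,-3.86]
    - [0.2,1.25,-3.86]
    - [0.2,1.25,-3.86]
    - [0.2,1.25,-3.86]
    - [0.2,1.25,-2]
    - [0.2,1.25,0]
    - [0.2,1.25,2]
    - [-0.7,-2,3]
    - [-1.6,-4.5,3]
    - [-1.7,-5.8,3]
    - [-1.7,-5.8,3]
  yaw: [0,0,0,0,0,0,0,0,0,0,0,0,0,0,0,0,0,0,0]
  jaw: [1,1,1,1,1,1,1,1,1,0.2,0.2,0.2,0.2,0.2,0.2,0.2,0.2,0.2,0.2]

```text
t: 39.85
eef_pos: [503.8, 191.3, 228.4]
tcp_rot: [1.255, 1.537, 1.096]
ft_force: [0.4, 1.0, 0.1]
opening: 0.401
```

```bash
python3 - <<'E'
from h import *
s,c=snap('wrist','w12.png'); print(s['t'],s['eef_pos'],s['opening'],rpy(s['tcp_rot']).round(3)); print(((np.array([504.5,114.4,104])-s['eef_pos'])/25).round(3))
E
```

```text
39.85 [503.82144424 191.29775221 228.38751976] 0.4007998427387477 [[ 0.015  0.158  0.987]
 [ 0.03   0.987 -0.158]
 [-0.999  0.032  0.01 ]]
[ 0.027 -3.076 -4.976]
```

View pics/w12.png

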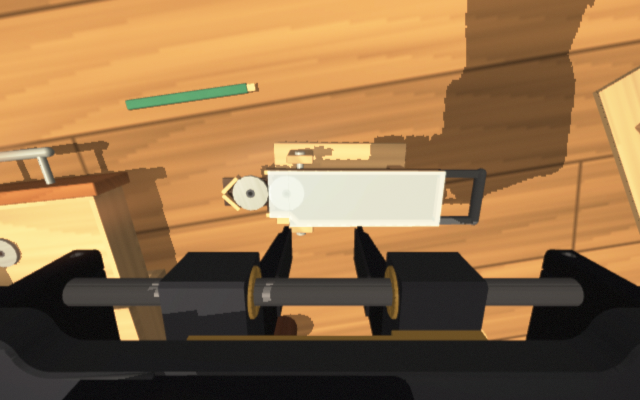

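>>> apply_moves:
  offset:
    - [0,-1.5,0]
    - [0,-3.12,0]
    - [0,-3.12,0]
    - [0,-3.12,0]
    - [0,-3.12,0]
    - [0,-3.12,0]
    - [0,-3.12,0]
    - [0,-3.12,0]
    - [0,-3.12,-1]
    - [0,-3.12,-2.5]
    - [0,-3.12,-4]
    - [0,-3.12,-5]
    - [0,-3.12,-5]
    - [0,-3.12,-5]
  yaw: [-1.5,-3,-4.5,-6,-7.5,-9,-10.5,-12,-13.5,-15,-15,-15,-15,-15]
  jaw: [-0.16,-0.16,-0.16,-0.16,-0.16,-0.16,-0.16,-0.16,-0.16,-0.16,-0.16,-0.16,-0.16,-0.16]

```text
t: 41.65
eef_pos: [505.1, 115.6, 104.0]
tcp_rot: [1.269, 1.536, -0.459]
ft_force: [0.0, -0.6, 0.3]
opening: 0.583
```

```bash
python3 - <<'E'
from h import *
s,c=snap('wrist','w13.png'); print(s['t'],s['eef_pos'],s['opening'],rpy(s['tcp_rot']).round(3)); print(proj(s,c,[503.8,114.4,72]),((np.array([503.8,114.4,61])-s['eef_pos'])/25).round(2))
E
```

```text
41.65 [505.06810807 115.55445721 103.98763388] 0.5828261803450441 [[ 0.031  0.987 -0.157]
 [-0.016 -0.156 -0.988]
 [-0.999  0.033  0.01 ]]
[319.27324654 225.77327839] [-0.05 -0.05 -1.72]
```

View pics/w13.png

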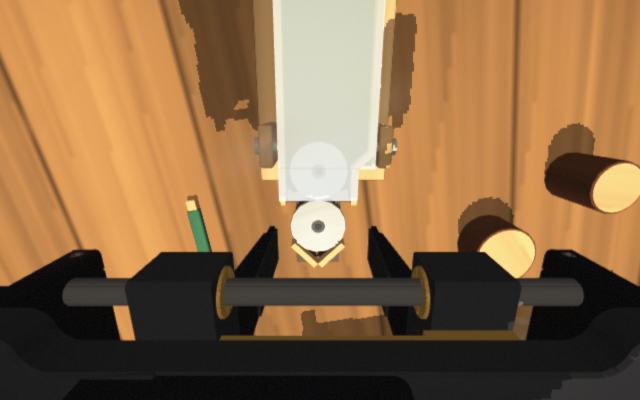

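>>> apply_moves:
  offset:
    - [-0.05,-0.05,-0.8]
    - [-0.05,-0.05,-1.72]
    - [-0.05,-0.05,-1.72]
    - [-0.05,-0.05,-1.72]
    - [-0.05,-0.05,-1.72]
    - [-0.05,-0.05,-1.72]
    - [-0.05,-0.05,-1.72]
  yaw: [0,0,0,0,0,0,0]
  jaw: [-0.16,-0.16,-0.16,1,1,1,1]

```text
t: 42.58
eef_pos: [504.3, 114.2, 62.0]
tcp_rot: [1.298, 1.534, -0.43]
ft_force: [-1.5, -0.6, 5.2]
opening: 0.407
```

>>> apply_moves:
  offset:
    - [0,0,0.5]
    - [0,0,1.5]
    - [0,0,3]
    - [0,0,4]
    - [0.2,-2,4]
    - [0.5,-4,4]
    - [0.8,-6.5,4]
    - [0.96,-8.6,4]
    - [0.96,-10.4,4]
    - [0.96,-10.4,4]
    - [0.96,-10.4,4]
    - [0.96,-10.4,4]
  yaw: [0,0,0,0,0,1,1.95,1.95,1.95,1.95,1.95,1.95]
  jaw: [1,1,1,1,1,1,1,1,1,1,1,1]

```text
t: 44.08
eef_pos: [528.3, -144.7, 162.3]
tcp_rot: [1.299, 1.534, -0.224]
ft_force: [0.3, 0.7, 0.2]
opening: 0.405
```

```bash
python3 - <<'E'
from h import *
s,c=snap('wrist','w14.png'); print(s['t'],s['eef_pos'],s['opening'],rpy(s['tcp_rot']).round(3)); print(((np.array([528,-145,26.5])-s['eef_pos'])/25).round(2))
E
```

```text
44.075 [ 528.25386159 -144.73089131  162.29998519] 0.4050897010997658 [[ 0.036  0.998  0.048]
 [-0.008  0.048 -0.999]
 [-0.999  0.035  0.01 ]]
[-0.01 -0.01 -5.43]
```

View pics/w14.png

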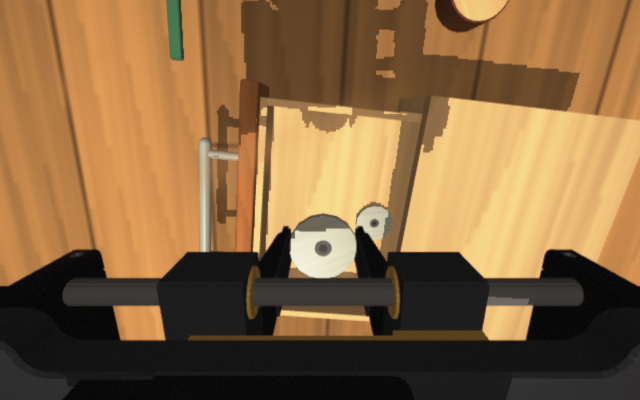

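>>> apply_moves:
  offset:
    - [0,0,-2]
    - [0,0,-4]
    - [0,0,-5]
    - [0,0,-5.43]
    - [0,0,-5.43]
    - [0,0,-5.43]
  yaw: [0,0,0,0,0,0]
  jaw: [1,1,1,1,1,1]

```text
t: 44.88
eef_pos: [528.9, -144.7, 27.6]
tcp_rot: [1.291, 1.532, -0.231]
ft_force: [0.8, 0.3, -1.3]
opening: 0.407
```

>>> apply_moves:
  offset:
    - [0,0,0]
    - [0,0,0]
    - [0,0,0.4]
    - [0,0,2]
    - [0,0,4]
    - [0,1,6]
    - [0,2,7]
    - [0,2,7]
  yaw: [0,0,0,0,0,0,0,0]
  jaw: [-0.1,-0.1,-0.1,-0.1,-0.1,-0.1,-0.1,-0.1]

```text
t: 45.88
eef_pos: [529.4, -93.9, 205.0]
tcp_rot: [1.286, 1.528, -0.235]
ft_force: [1.0, -0.1, -0.2]
opening: 0.548
```

```bash
python3 - <<'E'
from h import *
s,c=snap('wrist','w15.png'); print(s['t'],s['eef_pos'],s['opening']);print(((np.array([551.3,369,130])-s['eef_pos'])/25).round(2))
E
```

```text
45.875 [529.37498942 -93.85561101 205.01669466] 0.5483927183175493
[ 0.88 18.51 -3.  ]
```

View pics/w15.png

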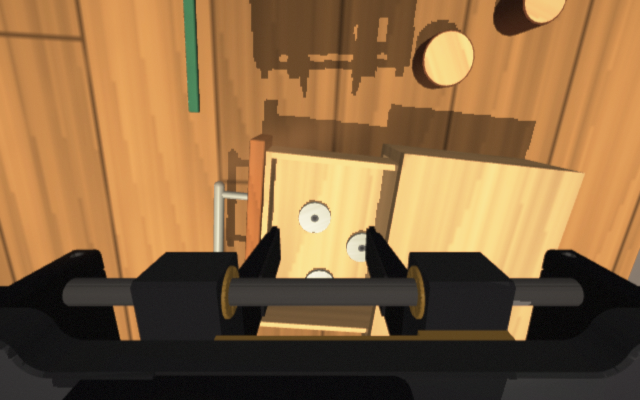

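Three discs in the drawer: pixels (314,217), (361,247), (319,275). Fourth tip.

>>> apply_moves:
  offset:
    - [0.05,2,0]
    - [0.1,4,0]
    - [0.2,6.5,0]
    - [0.35,9,0]
    - [0.5,11.5,0]
    - [0.65,14,0]
    - [0.8,16.5,0]
    - [0.88,18.51,0]
    - [0.88,18.51,-1]
    - [0.88,18.51,-2]
    - [0.88,18.51,-3]
    - [0.88,18.51,-3]
    - [0.88,18.51,-3]
  yaw: [1,2.5,4,5.5,7,8.5,10,11.5,13.07,13.07,13.07,13.07,13.07]
  jaw: [0.2,0.2,0.2,0.2,0.2,0.2,0.2,0.2,0.2,0.2,0.2,0.2,0.2]

```text
t: 47.55
eef_pos: [551.5, 367.9, 128.5]
tcp_rot: [1.287, 1.531, 1.135]
ft_force: [0.3, 0.1, 1.1]
opening: 0.4
```

```bash
python3 - <<'E'
from h import *
s=env.state(); print(s['t'],s['eef_pos'],s['opening']); print(rpy(s['tcp_rot']).round(3)); print(((np.array([551.3,369,55])-s['eef_pos'])/25).round(3))
E
```

```text
47.55 [551.4526005  367.86514442 128.52173117] 0.4002182266368495
[[ 0.017  0.152  0.988]
 [ 0.036  0.988 -0.152]
 [-0.999  0.039  0.011]]
[-0.006  0.045 -2.941]
```

>>> apply_moves:
  offset:
    - [0,0.05,-1.5]
    - [0,0.05,-2.95]
    - [0,0.05,-2.95]
    - [0,0.05,-2.95]
    - [0,0.05,-2.95]
    - [0,0.05,-2.95]
    - [0,0.05,-2.95]
    - [0,0.05,-2.95]
  yaw: [0,0,0,0,0,0,0,0]
  jaw: [0.2,0.2,0.2,0.2,1,1,1,1]

```text
t: 48.55
eef_pos: [551.7, 369.6, 55.3]
tcp_rot: [1.277, 1.529, 1.124]
ft_force: [-0.7, 2.8, 3.1]
opening: 0.121
```

>>> apply_moves:
  offset:
    - [-0.01,-0.06,0.5]
    - [-0.02,-0.13,1.01]
    - [-0.04,-0.25,1.5]
    - [-0.06,-0.39,2.0]
    - [-0.09,-0.57,2.48]
    - [-0.12,-0.76,2.95]
    - [-0.16,-1.0,3.4]
    - [-0.2,-1.25,3.84]
    - [-0.2,-1.25,3.84]
    - [-0.2,-1.25,3.84]
    - [-0.2,-1.25,3.84]
    - [-0.2,-1.25,3.84]
    - [-0.2,-1.25,3.84]
    - [-0.2,-1.25,3.84]
    - [-0.2,-1.25,3.84]
  yaw: [0,0,0,0,0,0,0,0,0,0,0,0,0,0,0]
  jaw: [1,1,1,1,1,1,1,1,1,1,1,1,1,1,1]

```text
t: 50.42
eef_pos: [546.6, 339.1, 152.6]
tcp_rot: [1.275, 1.527, 1.122]
ft_force: [-1.9, 8.6, 3.8]
opening: 0.121
```

>>> apply_moves:
  offset:
    - [0.04,0.25,-0.44]
    - [0.08,0.49,-0.89]
    - [0.11,0.68,-1.36]
    - [0.14,0.86,-1.84]
    - [0.16,1.0,-2.34]
    - [0.18,1.12,-2.83]
    - [0.19,1.19,-3.34]
    - [0.2,1.25,-3.84]
    - [0.2,1.25,-3.86]
    - [0.2,1.25,-3.86]
    - [0.2,1.25,-3.86]
    - [0.2,1.25,-3.86]
    - [0.2,1.25,-2]
    - [0.2,1.25,0]
    - [0.2,1.25,2]
    - [-0.7,-2,3]
    - [-1.6,-4.5,3]
    - [-1.7,-5.8,3]
    - [-1.7,-5.8,3]
  yaw: [0,0,0,0,0,0,0,0,0,0,0,0,0,0,0,0,0,0,0]
  jaw: [1,1,1,1,1,1,1,1,1,0.2,0.2,0.2,0.2,0.2,0.2,0.2,0.2,0.2,0.2]

```text
t: 52.8
eef_pos: [503.5, 191.5, 228.4]
tcp_rot: [1.26, 1.527, 1.104]
ft_force: [1.2, 0.7, 0.4]
opening: 0.399
```

```bash
python3 - <<'E'
from h import *
s,c=snap('wrist','w16.png'); print(s['t'],s['eef_pos'],s['opening'],rpy(s['tcp_rot']).round(3)); print(((np.array([504.5,114.4,104])-s['eef_pos'])/25).round(3))
E
```

```text
52.8 [503.50548037 191.48087468 228.43873961] 0.3987024982310555 [[ 0.02   0.155  0.988]
 [ 0.039  0.987 -0.156]
 [-0.999  0.042  0.013]]
[ 0.04  -3.083 -4.978]
```

View pics/w16.png

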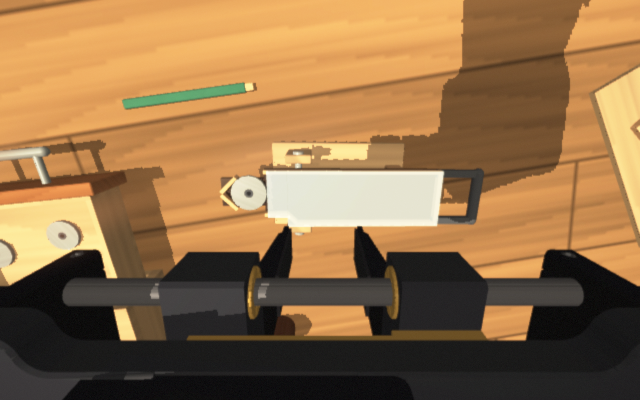

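>>> apply_moves:
  offset:
    - [0,-1.5,0]
    - [0.02,-3.12,0]
    - [0.02,-3.12,0]
    - [0.02,-3.12,0]
    - [0.02,-3.12,0]
    - [0.02,-3.12,0]
    - [0.02,-3.12,0]
    - [0.02,-3.12,0]
    - [0.02,-3.12,-1]
    - [0.02,-3.12,-2.5]
    - [0.02,-3.12,-4]
    - [0.02,-3.12,-5]
    - [0.02,-3.12,-5]
    - [0.02,-3.12,-5]
  yaw: [-1.5,-3,-4.5,-6,-7.5,-9,-10.5,-12,-13.5,-15,-15,-15,-15,-15]
  jaw: [-0.16,-0.16,-0.16,-0.16,-0.16,-0.16,-0.16,-0.16,-0.16,-0.16,-0.16,-0.16,-0.16,-0.16]

```text
t: 54.6
eef_pos: [505.3, 115.7, 104.0]
tcp_rot: [1.27, 1.525, -0.456]
ft_force: [0.3, -0.5, 0.2]
opening: 0.582
```

```bash
python3 - <<'E'
from h import *
s,c=snap('wrist','w17.png'); print(s['t'],s['eef_pos'],s['opening'],rpy(s['tcp_rot']).round(3)); print(proj(s,c,[503.8,114.4,72]),((np.array([503.8,114.4,61])-s['eef_pos'])/25).round(2))
E
```

```text
54.6 [505.26889416 115.7231916  104.01340254] 0.5824421368467669 [[ 0.041  0.987 -0.155]
 [-0.02  -0.154 -0.988]
 [-0.999  0.043  0.013]]
[318.57764082 225.89614105] [-0.06 -0.05 -1.72]
```

View pics/w17.png

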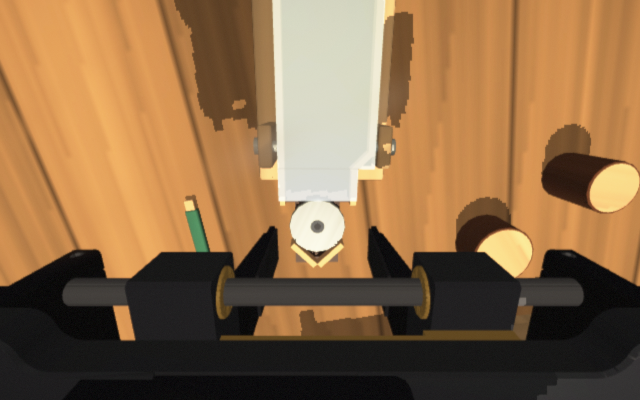

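>>> apply_moves:
  offset:
    - [-0.06,-0.05,-0.8]
    - [-0.06,-0.05,-1.72]
    - [-0.06,-0.05,-1.72]
    - [-0.06,-0.05,-1.72]
    - [-0.06,-0.05,-1.72]
    - [-0.06,-0.05,-1.72]
    - [-0.06,-0.05,-1.72]
  yaw: [0,0,0,0,0,0,0]
  jaw: [-0.16,-0.16,-0.16,1,1,1,1]

```text
t: 55.52
eef_pos: [504.3, 114.4, 62.1]
tcp_rot: [1.294, 1.524, -0.432]
ft_force: [-0.8, -0.3, 5.8]
opening: 0.407
```

>>> apply_moves:
  offset:
    - [0,0,0.5]
    - [0,0,1.5]
    - [0,0,3]
    - [0,0,4]
    - [0.3,-2,4]
    - [0.6,-4,4]
    - [1.1,-6.5,4]
    - [1.48,-8.5,4]
    - [1.48,-8.5,4]
    - [1.48,-8.5,4]
    - [1.48,-8.5,4]
  yaw: [0,0,0,0,0,1,1.95,1.95,1.95,1.95,1.95]
  jaw: [1,1,1,1,1,1,1,1,1,1,1]

```text
t: 56.9
eef_pos: [541.1, -97.0, 162.4]
tcp_rot: [1.297, 1.523, -0.224]
ft_force: [0.4, 0.6, -0.3]
opening: 0.405
```

```bash
python3 - <<'E'
from h import *
s,c=snap('wrist','w18.png'); print(s['t'],s['eef_pos'],s['opening'],rpy(s['tcp_rot']).round(3)); print(((np.array([541,-98,26.5])-s['eef_pos'])/25).round(2))
E
```

```text
56.9 [541.10140755 -96.98873246 162.43597422] 0.4047398719287705 [[ 0.046  0.998  0.05 ]
 [-0.01   0.051 -0.999]
 [-0.999  0.046  0.013]]
[-0.   -0.04 -5.44]
```

View pics/w18.png

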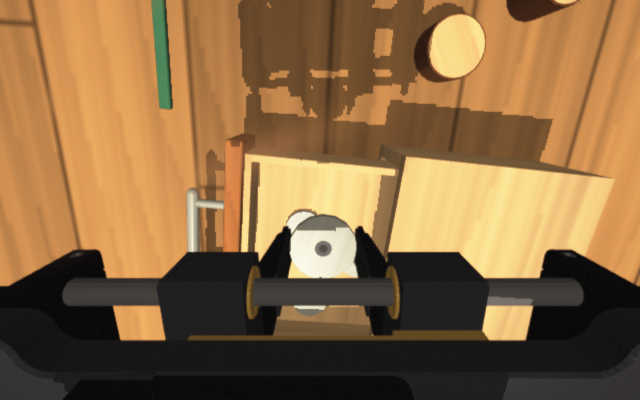

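>>> apply_moves:
  offset:
    - [0,0,-2]
    - [0,0,-4]
    - [0,0,-5]
    - [0,0,-5.44]
    - [0,0,-5.44]
    - [0,0,-5.44]
  yaw: [0,0,0,0,0,0]
  jaw: [1,1,1,1,1,1]

```text
t: 57.7
eef_pos: [541.7, -96.9, 27.5]
tcp_rot: [1.294, 1.522, -0.226]
ft_force: [-0.7, -0.2, -0.4]
opening: 0.404
```

>>> apply_moves:
  offset:
    - [0,0,0]
    - [0,0,0]
    - [0,0,0.4]
    - [0,0,2]
    - [0,0,4]
    - [-2,0,6]
    - [-4.7,-1,7]
    - [-4.7,-1,7]
    - [-4.7,-1,7]
  yaw: [0,0,0,0,0,0,0,0,0]
  jaw: [-0.1,-0.1,-0.1,-0.1,-0.1,-0.1,0.2,0.2,0.2]

```text
t: 58.82
eef_pos: [424.1, -122.4, 203.5]
tcp_rot: [1.286, 1.52, -0.235]
ft_force: [0.1, 0.1, -0.0]
opening: 0.404
```

```bash
python3 - <<'E'
from h import *
s,c=snap('wrist','w19.png'); print(s['t'],s['eef_pos'],s['opening'],rpy(s['tcp_rot']).round(3)); print(((np.array([419.3,-162,39])-s['eef_pos'])/25).round(2))
s2,c2=snap('scene','s19.png')
a=cv2.imread('pics/s19.png')[140:340,180:420]; cv2.imwrite('pics/s19z.png',cv2.resize(a,None,fx=3,fy=3))
E
```

```text
58.825 [ 424.11665255 -122.41956685  203.52306532] 0.40355849137498284 [[ 0.05   0.998  0.049]
 [-0.012  0.05  -0.999]
 [-0.999  0.049  0.014]]
[-0.19 -1.58 -6.58]
```

View pics/w19.png

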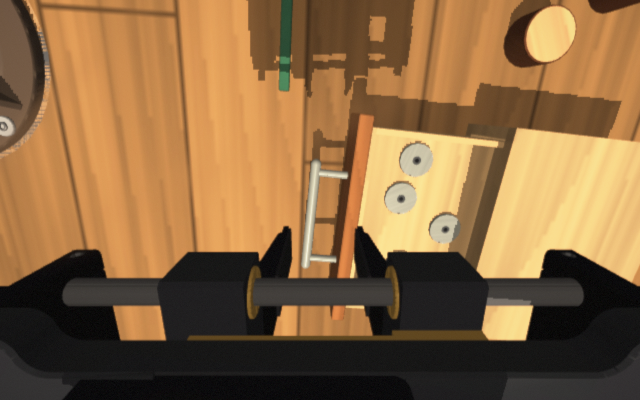

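View pics/s19z.png

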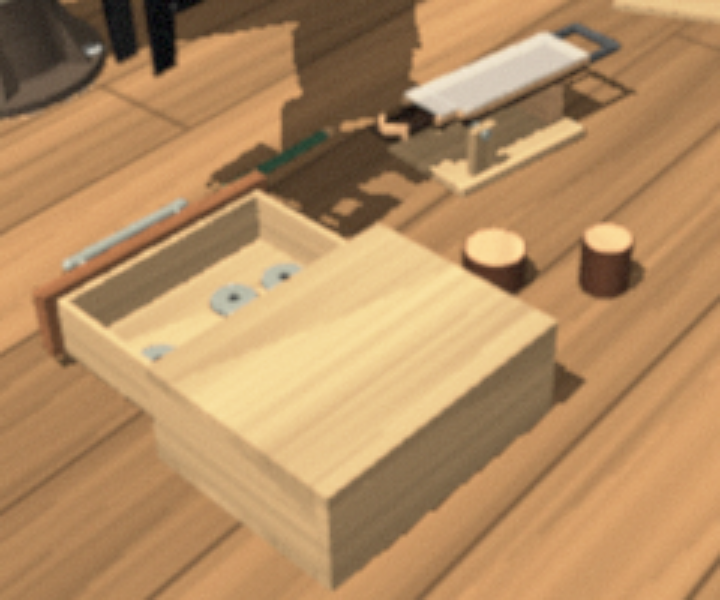

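```bash
python3 - <<'E'
from h import *
s=env.state();c=env.read_camera('wrist')
a,b=ray(s,c,315,163,54),ray(s,c,305.5,266,54); m=(a+b)/2; print(a,b,m,((np.array([m[0],m[1],39])-s['eef_pos'])/25).round(2))
E
```

```text
[423.11716307 -98.75497075  54.        ] [ 417.19982397 -221.79485866   54.        ] [ 420.15849352 -160.27491471   54.        ] [-0.2  -1.53 -6.54]
```

>>> apply_moves:
  offset:
    - [-0.2,-1.53,0]
    - [-0.2,-1.53,-2]
    - [-0.2,-1.53,-4]
    - [-0.2,-1.53,-6]
    - [-0.2,-1.53,-6.54]
    - [-0.2,-1.53,-6.54]
    - [-0.2,-1.53,-6.54]
    - [-0.2,-1.53,-6.54]
    - [-0.2,-1.53,-6.54]
    - [-0.2,-1.53,-6.54]
  yaw: [0,0,0,0,0,0,0,0,0,0]
  jaw: [0.2,0.2,0.2,0.2,0.2,0.2,1,1,1,1]

```text
t: 60.22
eef_pos: [420.5, -160.4, 39.3]
tcp_rot: [1.292, 1.521, -0.229]
ft_force: [-0.7, -0.6, 8.1]
opening: 0.116
```

>>> apply_moves:
  offset:
    - [0.3,-0.02,0]
    - [0.8,-0.04,0]
    - [1.4,-0.07,0]
    - [2,-0.1,0]
    - [2.6,-0.12,0]
    - [3.2,-0.15,0]
    - [3.8,-0.18,0]
    - [4.4,-0.21,0]
    - [4.9,-0.24,0]
    - [5.2,-0.25,0]
    - [5.32,-0.26,0]
    - [5.32,-0.26,0]
    - [5.32,-0.26,0]
  yaw: [0,0,0,0,0,0,0,0,0,0,0,0,0]
  jaw: [1,1,1,1,1,1,1,1,1,1,1,1,1]

```text
t: 61.85
eef_pos: [553.5, -168.1, 39.4]
tcp_rot: [1.261, 1.521, -0.259]
ft_force: [-8.5, -13.7, 4.4]
opening: 0.116
```

>>> apply_moves:
  offset:
    - [0.05,0.02,0]
    - [0.1,0.02,0]
    - [0.1,0.02,0]
  yaw: [0,0,0]
  jaw: [1,1,1]

```text
t: 62.22
eef_pos: [553.6, -168.2, 39.3]
tcp_rot: [1.236, 1.528, -0.284]
ft_force: [-21.0, -14.2, 11.6]
opening: 0.119
```

>>> apply_moves:
  offset:
    - [0,0,0]
    - [0,0,0]
    - [0,0,0]
    - [0,0,2]
    - [0,0,4]
    - [0,0,6]
    - [-2,1,7]
    - [-4,2,7]
    - [-5,2,7]
  yaw: [0,0,0,0,0,0,0,0,0]
  jaw: [0.25,0.25,0.25,0.25,0.25,0.25,0.25,0.25,0.25]

```text
t: 63.35
eef_pos: [426.7, -116.6, 214.8]
tcp_rot: [1.237, 1.527, -0.281]
ft_force: [1.2, -0.9, -0.1]
opening: 0.372
```

```bash
python3 - <<'E'
from h import *
s,c=snap('wrist','w20.png'); print(s['t'],s['eef_pos'],s['opening'])
s2,c2=snap('side','s20.png'); snap('scene','c20.png')
a=cv2.imread('pics/s20.png')[70:350,200:440]; cv2.imwrite('pics/s20z.png',cv2.resize(a,None,fx=2,fy=2))
b=cv2.imread('pics/c20.png')[140:340,180:420]; cv2.imwrite('pics/c20z.png',cv2.resize(b,None,fx=3,fy=3))
E
```

```text
63.35 [ 426.67698219 -116.56932147  214.82313498] 0.37242247048806204
```

View pics/w20.png

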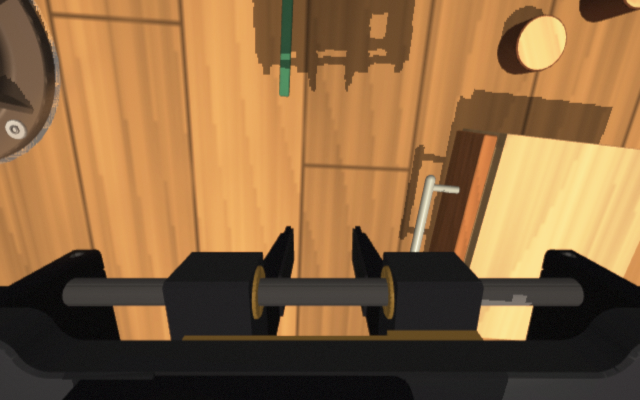

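View pics/s20z.png

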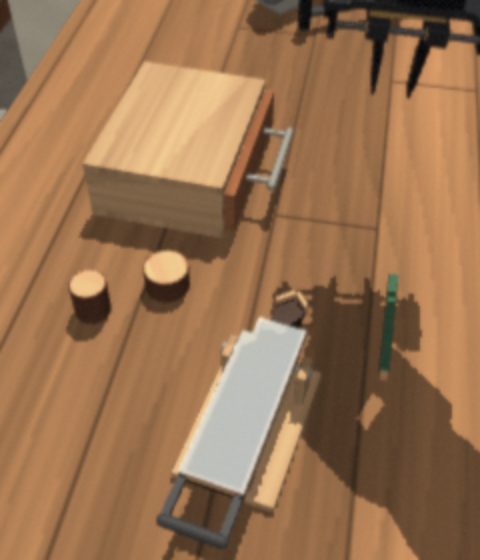

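View pics/c20z.png

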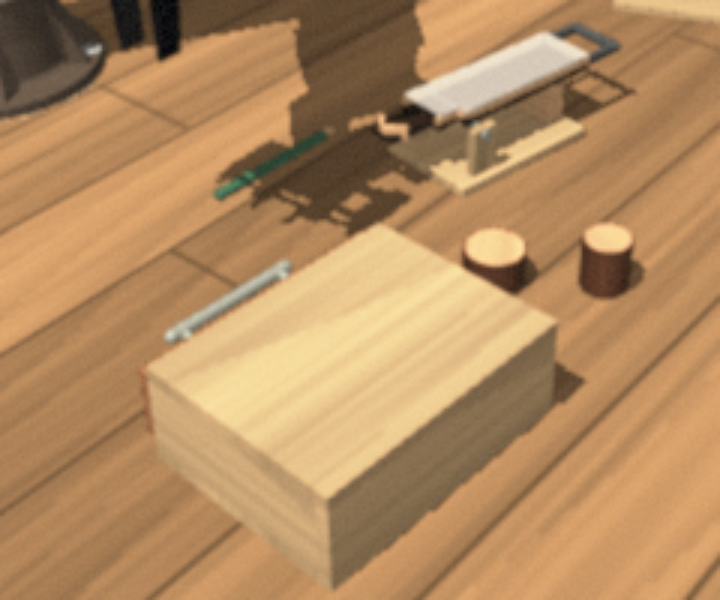

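```bash
python3 - <<'E'
from h import *
for a,b,(r0,r1,c0,c1) in [('scene0','c20',(215,330,225,370)),('side0','s20',(100,190,240,350)),('side0','s20',(210,345,275,365))]:
    A=cv2.imread(f'pics/{a}.png',0)[r0:r1,c0:c1].astype(np.float32);B=cv2.imread(f'pics/{b}.png',0)[r0:r1,c0:c1].astype(np.float32)
    print(cv2.phaseCorrelate(A,B), np.abs(A-B).max(), (np.abs(A-B)>30).sum())
env.job_done()
E
```

```text
((-0.0015231664106210019, -0.06149994500299272), 1.0027400319841173) 66.0 18
((0.04883169937819787, -0.022356256688695453), 0.9740104664696587) 17.0 0
((0.10313519175365116, 0.4878448453430053), 0.7541756709220478) 85.0 1076
the job is handed in; nothing more can be done
```

I put all four steel discs in the drawer, and the job is handed in at about 63 s of the 210 s allowed. The drawer was pulled to its stop first. Then I tipped the tray four times, lowering it level each time, and took one disc from the nose after each tip. Finally I pushed the drawer home.

**Discs:** Just before I shut the drawer, three discs showed in the wrist view. The fourth was behind the gripper in that view, but the scene view showed it. I could not see inside the drawer once it was shut. The first disc was knocked a few centimetres inside the drawer during the run. I left it there and laid the others clear of it.

**Drawer:** Pushing against it met about 21 N with no further travel. The cabinet and handle in the last pictures match the start pictures to within about 0.1 pixel.

**Tray:** It looked empty and level. My picture comparison around it differed from the start by about half a pixel and over many pixels. I put that down to the missing discs and the arm's shadow.

**Wood rounds and pencil:** The robot did not touch them, and they looked to be in the same places, though I did not measure them.

**Small drift:** The gripper gradually tilted to about 3° from vertical over the run, with no effect that I saw.

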